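Slide the battery box home into its charging dock

ROBOT

A 7-joint arm with a two-finger parallel gripper is mounted at the origin on a cart in front of the work surface, level with it; the furniture and walls round the work are solid. World frame = base frame: x ahead of the robot, y to its left, z up, the work surface at z = 0. Lengths are in m, angles in rad, forces in N, time in s.
With the tool pointing down it reaches from about 0.425 to 0.975 m from the base axis. Payload 16.7 kg.
Tool frame: the origin (TCP) lies at the centre of the arm's flange, where the gripper is bolted on; the fingertips stand 173 mm ahead of it and the grasp point (between the pads) lies 155 mm ahead of it; z points along the fingers, y is the line along which they close (so a half turn about z gives the same grasp; the last joint's range is limited). The gripper opens to 85 mm and grips with 20 to 120 N. Pads are 22 mm wide; open, the fingers measure 114 mm over their backs; the gripper's body (76 mm by 85 mm) begins 54 mm behind the grasp point. The pads swing forward as they close: fully open they stand 13 mm farther back than shut.
Start: joints at [-1.369, 0.426, 0.074, 1.606, -0.034, 1.111, -0.067], TCP at [0.232, 0.634, 0.405] pointing down, gripper open.
Joint ranges: [-2.85, 2.85], [-0.5, 2.14], [-1.23, 1.37], [0.21, 2.46], [-1.02, 4.16], [0.16, 2.05], [-2.73, 2.73]. Speed limits (rad/s): [1.89, 1.89, 2.39, 2.39, 3.01, 3.01, 3.01].

INTERFACE

Orientations are given as a 3x3 rotation matrix whose columns are the frame's x, y, z axes.
In Python, from cell import * gives the robot as it stands. Calls block until the motion is done:
- reach(position, orientation): joint-space move of the TCP to a pose.
- move_linear(position, attitude=None, speed=0.15): straight line of the TCP; attitude=None keeps the orientation; speed is the mean speed in m/s.
- goto_joints(angles): joint-space move.
- command_gripper(opening, force=None): finger opening in m; force is the grip in N (None keeps the last); returns when the fingers have stopped.
- hold(seconds).
- inverse_kinematics(position, orientation): joint angles nearest the present ones, or None.
- get_state(): the state.
- read_camera(name): name is "scene" or "top"; returns a dict with "image" (400x640x3 uint8, blue, green, red), "K" (3x3 intrinsics, pixels), "distortion" ([k1, k2, p1, p2, k3] as OpenCV has them; the pictures are not rectified), "pose" (4x4, takes a point from camera to world coordinates). Camera axes: x right, y up, looking along -z (the intrinsics and any distortion apply to the point x, -y, -z); pixel columns grow to the right and rows downward; lengths in m; the calibration is good to about 2 mm. A picture is of the moment at which its call begins. There is no depth.
A pose or a line that the arm cannot do raises MotionError and nothing moves.
- hand_in(): hands the job in; it is judged then, once.
Trained networks look in the newest picture that a camera, given by its name, has taken for a name from the list of things; names that differ only in an ending like _2 or _b are one class to them, and where a whole thing is asked for, a point or a joint stands for the part that bears it (a point fixed in the world has none). Each returns a list of dicts, best first, with "confidence" (0 to 1); they miss things now and then, are a little off and sometimes report something else, mostly with a low value. They report only what shows in the picture. A call takes as long as a camera call. They do not tell look-alikes from the thing itself.
- look_for(name, camera): "rect" ([centre column, centre row, width, height] in pixels, round what is visible of it).
- masks_of(name, camera): "region" (400x640 bool, what is visible of it) and "rect" ([centre column, centre row, width, height] in pixels, round what is visible of it).
The state is a dict: "time_s": time; "q": joint angles; "joint_velocities": joint speeds; "joint_efforts": joint torques, N m; "tcp_pos": TCP position; "orientation": TCP orientation; "ft_force": force on the tool from outside, world axes, zero at the start; "torque": the same for the moment, N m; "width": finger opening in m; "grasp_force": force on a finger pad.
Only numpy, scipy, OpenCV 4.12 (cv2) and the standard library are available. Lean on these libraries where they do the work, as an engineer would, in place of code of your own. Each camera call takes 0.05 s, during which the arm holds its last target. There are 200 camera calls.

TASK

Put the battery box on charge: push it across the bench, never lifting it, round to the open mouth of the charging dock and straight in until it is fully home and the dock's spring catch has snapped out behind it. It is heavy and its feet grip the bench, so push low at its base: it must slide and not tip. Leave the loose things on the bench where they lie.

Things in the scene. Friction and masses are not known exactly. Their poses are not given: they have to be found in the camera images.
- battery_box: battery box: dark grey case 94 x 114 mm over an orange base band 100 (x) x 120 (y) mm that spans 4 to 30 mm above the bench; 88 mm high, about 1 kg. Origin on the bench under its centre, z up, +x its front (to the dock), -x its rear, facing the robot, with a small charge gauge. Starts on the robot's side of the dock, turned at most 0.3 rad from the dock's x, often to one side of its mouth
- box_rear (a point): middle of the rear face of the box's orange band, 50 mm behind the box's origin, 17 mm above the bench. The box stands on four rubber feet, 28 mm before and behind and 40 mm to each side of its centre. Its shell is smooth. Sliding takes about 6 to 13 N; pushed lengthways above about 45 mm (sideways 55 mm) from the bench it tips instead. The handle on top is folded flat and cannot be raised
- box_socket (a point): mouth of the slot (36 mm wide, 16 mm deep, open below) in the middle of the front face of the box's orange band, 50 mm ahead of the box's origin, 17 mm above the bench
- charging_dock: charging dock, fixed: grey charger 190 mm wide, 92 mm high, with two aluminium rails, 28 mm high, 12 mm thick, towards the robot. Origin on the bench exactly where the box's origin lies when fully home; x points into the dock (the box goes in along +x), z up. Between the rails is a bay 126 mm wide, floored by the bench, from x = -80 mm to rubber end stops at +50 mm, where the box's front stops
- dock_mouth (a point): middle of the mouth of the dock, on the bench, 106 mm before the dock's origin: there the rails flare out to 154 mm, narrowing to 126 mm within 26 mm. A connector nose on the charger, 26 mm wide and 14 mm deep, enters the box's slot at the end of the way in
- catch (a joint): spring catch, a bevelled steel bolt in the left (+y) rail, 9 to 27 mm above the bench: 0 = fully out (12 mm into the bay), grows to 0.016 m as it is pushed back. The box's band itself pushes it aside going in (about 5 N more push), and it springs out behind the box's rear once the box is within 3 mm of home. It need not be touched
- catch_nose (a point): tip of the catch's flat holding face: 53 mm before the dock's origin and, when out, 51 mm to its left, 18 mm above the bench. The catch's black housing, 36 mm high, stands on the dock's left from y = 75 to 107 mm, x = -81 to -46 mm, its red knob out to y = 121 mm (dock frame)
- eraser: loose blue and white eraser, 21 x 45 x 13 mm, lying to the right of the dock; leave alone
- binder_clip: loose black binder clip, 32 x 32 x 45 mm, to the left of the dock; leave alone
- marker_red: loose red marker pen, 18 x 135 x 20 mm, at the right; leave alone
- tape_heat: loose roll of orange tape lying flat, 68 mm wide, 12 mm high, at the right; leave alone
- loupe: loose black hand loupe lying flat, 56 x 114 x 12 mm, at the left; leave alone
- brayer: loose hand roller with a red grip, 132 x 180 x 38 mm, at the left; leave alone
Mind the look-alikes: they are no part of the job. What is shaped like the battery_box but purple or red is not meant.

How it is judged:
At the end, for the whole second after the job is handed in: The box stands upright on its feet and at rest in the bay, within 5 mm of fully home, and the catch has sprung out behind it (to within 3 mm of fully out) (x of battery_box in the frame of charging_dock between -0.005 and 0.004 m and y of battery_box in the frame of charging_dock between -0.007 and 0.007 m and angle between the x axis of battery_box and the x axis of charging_dock, either way round below 0.1 rad and angle between battery_box's own z axis and vertical below 0.05 rad and height (world z) of battery_box below 0.005 m and value of joint catch below 0.003 m and linear speed of battery_box below 0.02 m/s); the robot touches nothing.
It fails at once if the battery box is tipped by more than 0.15 rad (angle between battery_box's own z axis and vertical above 0.15 rad).
It fails at once if the battery box is lifted off the bench by more than 10 mm (height (world z) of battery_box above 0.01 m).
It fails at once if a loose thing on the bench is moved by more than 20 mm (distance of any of eraser, binder_clip, marker_red, tape_heat, loupe, brayer from where it was at the start of the episode above 0.02 m).
It also fails if it takes over 67 s, if anything falls off the work surface, if the arm or the gripper's body presses on something with over 40 N, if the wrist force passes 120 N, or if a joint passes its speed limit or range.

## Working session

There is one attempt and no reset: what is moved stays moved. The work goes in short steps, each a Python script; the robot and the scene stay as the last script left them, time stands still between calls to the robot, and variables do not carry over. Pictures are saved under pics/ and viewed, at most 10 in all, crops included, and the job is handed in when it is done.

```bash
mkdir -p pics; ls; python3 - <<'E'
from cell import *
import cv2
for c in ("scene","top"):
    r=read_camera(c); cv2.imwrite(f"pics/{c}0.png",r["image"])
    print(c,r["K"],r["distortion"],r["pose"])
    for n in ("battery_box","charging_dock"):
        for d in look_for(n,c): print(n,d)
s=get_state();print(s["time_s"],s["tcp_pos"],s["orientation"],s["width"])
E
```

```text
pics
scene [[378.83128593   0.         320.51434959]
 [  0.         378.83128593 199.47716122]
 [  0.           0.           1.        ]] [-0.04104845  0.          0.          0.          0.        ] [[ 0.74035629  0.37279588 -0.55937089 -0.216058  ]
 [-0.67183277  0.38230661 -0.634415   -0.75901002]
 [-0.02265611  0.84549683  0.53349959  0.81322469]
 [ 0.          0.          0.          1.        ]]
battery_box {'rect': [246.4, 168.2, 33.0, 33.9], 'confidence': 0.86}
battery_box {'rect': [307.6, 216.8, 39.8, 39.5], 'confidence': 0.6}
battery_box {'rect': [224.9, 186.9, 42.6, 30.9], 'confidence': 0.56}
charging_dock {'rect': [382.2, 211.8, 84.3, 65.3], 'confidence': 0.8}
top [[466.64782573   0.         322.20193298]
 [  0.         466.64782573 200.38529986]
 [  0.           0.           1.        ]] [-0.03942999  0.          0.          0.          0.        ] [[-0.02088984  0.97813803 -0.20690483  0.24038974]
 [-0.99977872 -0.02094982  0.00190135  0.13922846]
 [-0.00247484  0.20689877  0.97835923  1.57684205]
 [ 0.          0.          0.          1.        ]]
battery_box {'rect': [214.8, 259.9, 51.5, 43.6], 'confidence': 0.71}
battery_box {'rect': [181.8, 215.5, 41.4, 32.6], 'confidence': 0.69}
battery_box {'rect': [332.9, 223.2, 40.3, 37.6], 'confidence': 0.64}
charging_dock {'rect': [333.2, 223.8, 38.4, 38.9], 'confidence': 0.23}
0.3 [0.23194405 0.63381958 0.40446795] [[-9.39097035e-01  3.43652059e-01 -1.47348119e-04]
 [ 3.43652090e-01  9.39096923e-01 -4.58769977e-04]
 [-1.92830816e-05 -4.81466014e-04 -9.99999884e-01]] 0.08546443912977429
```

```bash
python3 - <<'E'
import cv2
a=cv2.imread("pics/top0.png")[130:330,120:440]
cv2.imwrite("pics/top0c.png",cv2.resize(a,None,fx=2.5,fy=2.5,interpolation=cv2.INTER_CUBIC))
a=cv2.imread("pics/scene0.png")[110:310,170:490]
cv2.imwrite("pics/scene0c.png",cv2.resize(a,None,fx=2.5,fy=2.5,interpolation=cv2.INTER_CUBIC))
E
```

```text
(no output)
```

View pics/top0c.png

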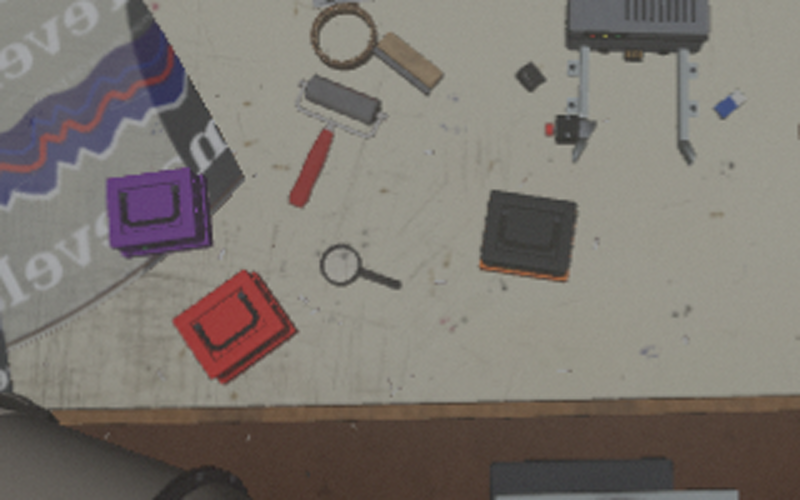

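View pics/scene0c.png

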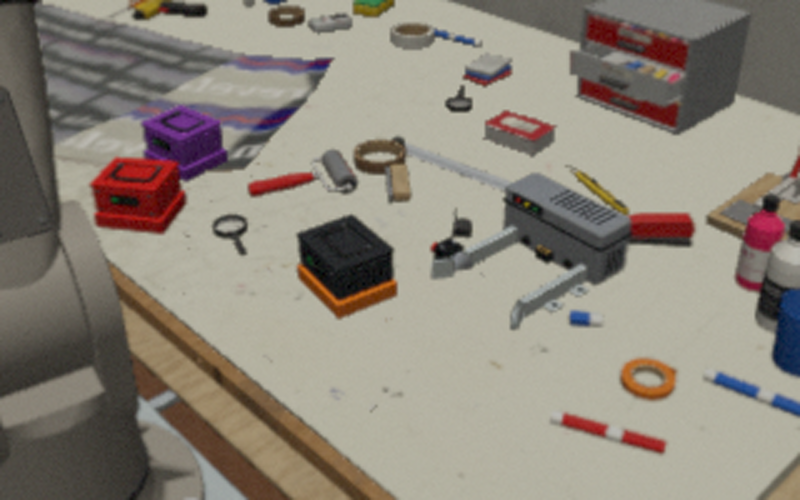

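The top crop shows the box at about (528,232) in the crop, or (331,223) in the full image. The dock's rails are at crop x≈583 and 684, with their tips at y≈158. The purple and red boxes are look-alikes. Next I'll zoom in to measure.

```bash
cat > h.py <<'E'
import numpy as np, cv2
from cell import *
def proj(P,r):
    T=np.linalg.inv(r["pose"]); c=np.atleast_2d(P)@T[:3,:3].T+T[:3,3]
    return cv2.projectPoints((c*[1,-1,-1]).reshape(-1,1,3),np.zeros(3),np.zeros(3),r["K"],np.array(r["distortion"]))[0].reshape(-1,2)
def unproj(uv,z,r):
    u=cv2.undistortPoints(np.array(uv,float).reshape(-1,1,2),r["K"],np.array(r["distortion"])).reshape(-1,2)
    d=np.c_[u[:,0],-u[:,1],-np.ones(len(u))]@r["pose"][:3,:3].T; o=r["pose"][:3,3]
    return o+d*((z-o[2])/d[:,2])[:,None]
def place(P,p):
    c,s=np.cos(p[2]),np.sin(p[2]); P=np.array(P,float)
    return np.c_[p[0]+c*P[:,0]-s*P[:,1],p[1]+s*P[:,0]+c*P[:,1],P[:,2]]
def cub(x,y,z0,z1): return [[a*x/2,b*y/2,z] for z in (z0,z1) for a,b in((-1,-1),(1,-1),(1,1),(-1,1))]
BAND=cub(.1,.12,.004,.03); CASE=cub(.094,.114,.03,.088)
def sil(p,r):
    m=np.zeros((400*4,640*4),np.uint8)
    for b in (BAND,CASE):
        h=cv2.convexHull(((proj(place(b,p),r)+.5)*4).astype(np.int32)); cv2.fillConvexPoly(m,h,1)
    return cv2.resize(m.astype(np.float32),(640,400),interpolation=cv2.INTER_AREA)
def fitbox(masks,p0):
    from scipy.optimize import minimize
    f=lambda q:sum(np.abs(sil(np.array(q)*[.01,.01,.1],r)-m).sum() for r,m in masks)
    x0=np.array(p0)/[.01,.01,.1]
    o=minimize(f,x0,method="Nelder-Mead",options=dict(initial_simplex=[x0,x0+[1,0,0],x0+[0,1,0],x0+[0,0,1]],xatol=.01,fatol=.5))
    return o.x*[.01,.01,.1],o.fun
def pick(c,near):
    r=read_camera(c); L=masks_of("battery_box",c)
    d=min(L,key=lambda d:np.hypot(*(np.array(d["rect"][:2])-near)))
    return r,d["region"].astype(np.float32)
E
python3 - <<'E'
from h import *
r,m=pick("top",(332,223)); r2,m2=pick("scene",(308,217))
p0=unproj([(331.5,222.5)],.088,r)[0]; print(p0,m.sum(),m2.sum())
for M in ([(r,m)],[(r2,m2)],[(r,m),(r2,m2)]): print(fitbox(M,[p0[0],p0[1],-.1]))
a=cv2.imread("pics/top0.png")[128:200,330:420]
cv2.imwrite("pics/dock.png",cv2.resize(a,None,fx=8,fy=8,interpolation=cv2.INTER_CUBIC))
E
```

```text
[0.48164008 0.10784404 0.088     ] 1143.0 1184.0
(array([ 0.48331148,  0.10825692, -0.17181039]), np.float64(69.3125))
(array([ 0.4866966 ,  0.10991145, -0.24183304]), np.float64(84.1875))
(array([ 0.48401625,  0.10839784, -0.20392654]), np.float64(173.0625))
```

View pics/dock.png

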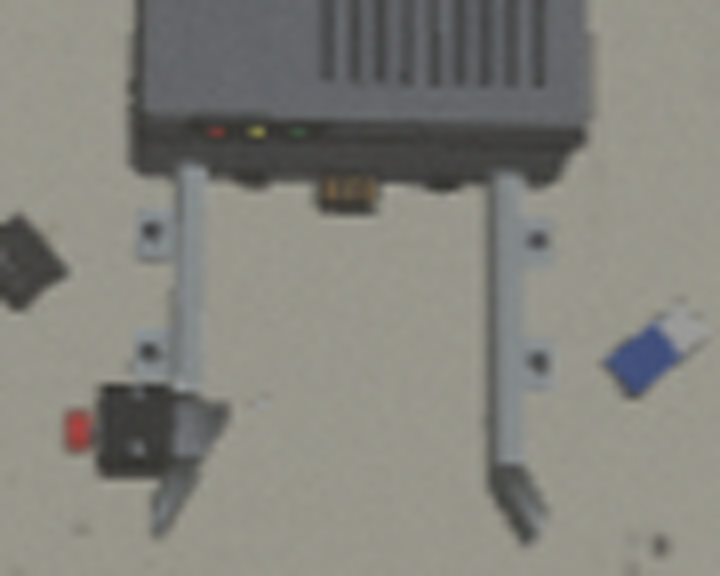

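The dock zoom shows both rails clearly: tops at x≈180–205 and 497–522, the right bend at row≈465, and the catch tip at (228,405). I'll fit the dock pose to these features.

```bash
python3 - <<'E'
from h import *
from scipy.optimize import least_squares
r=read_camera("top")
# dock pt (mm), zoom px (u or None, v or None)
F=[((30,-63,28),497,None),((-75,-63,28),496,None),((30,-75,28),522,None),((-75,-75,28),522,None),
((40,63,28),204,None),((-40,63,28),202,None),((40,75,28),179,None),((-80,-69,28),None,465),
((-53,51,27),228,403),((-46,107,36),100,388),((-81,107,36),100,473),((-81,75,36),None,473),((-63,121,22),65,None),((36,0,22),348,None),
((-106,-77,28),527,None),((-106,-83,28),None,540),((-106,83,28),None,537)]
P=np.array([f[0] for f in F])/1e3
U=np.array([[np.nan if v is None else v for v in f[1:]] for f in F]); U=(U+.5)/8-.5+[330,128]
res=lambda p:(lambda d:np.where(np.isnan(d),0,d))(proj(place(P,p),r)-U)
o=least_squares(lambda p:res(p).ravel(),[.75,.05,0],loss="soft_l1",f_scale=.4)
print(o.x);print((res(o.x)*8).round(1).tolist())
p=o.x
for n in ("top","scene"):
    r=read_camera(n);im=r["image"].copy();k=4;x0,y0,w,h=((300,125,150,125),(270,150,190,130))[n=="scene"]
    im=cv2.resize(im[y0:y0+h,x0:x0+w],None,fx=k,fy=k,interpolation=cv2.INTER_CUBIC)
    def dr(Q,pose,c):
        q=((proj(place(np.array(Q),pose),r)-[x0,y0]+.5)*k).astype(np.int32);cv2.polylines(im,[q],False,c,1)
    for s in (1,-1): dr(np.array([[50,s*63,28],[-80,s*63,28],[-106,s*77,28]])/1e3,p,(0,255,255)); 
    dr(np.array([[50,63,0],[-80,63,0],[-106,77,0],[-106,-77,0],[-80,-63,0],[50,-63,0]])/1e3,p,(255,0,255))
    B=[.4836,.1085,-.185]
    for b in (BAND,CASE):
        for s in (b[:4]+b[:1],b[4:]+b[4:5]): dr(s,B,(0,255,0))
    cv2.imwrite(f"pics/ov_{n}.png",im)
E
```

```text
[ 0.69042792 -0.04221643 -0.04384273]
[[-2.8, 0.0], [0.3, 0.0], [-0.1, 0.0], [2.4, 0.0], [-0.5, 0.0], [0.1, 0.0], [-3.1, 0.0], [0.0, 15.0], [1.6, 10.1], [0.0, 1.1], [-1.1, -4.2], [0.0, -2.6], [0.6, 0.0], [-0.6, 0.0], [2.8, 0.0], [0.0, 0.2], [0.0, -5.4]]
```

View pics/ov_top.png

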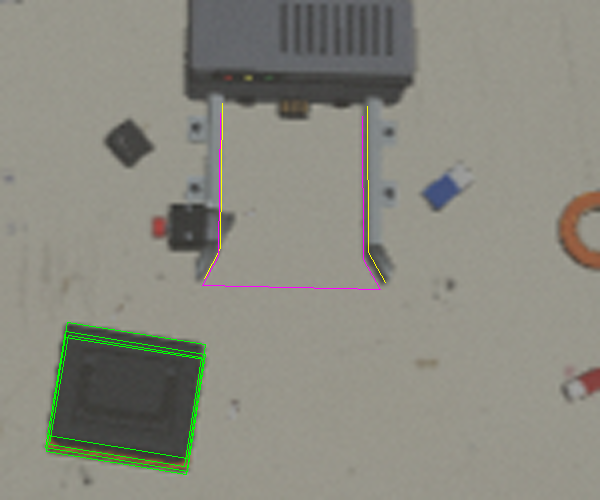

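View pics/ov_scene.png

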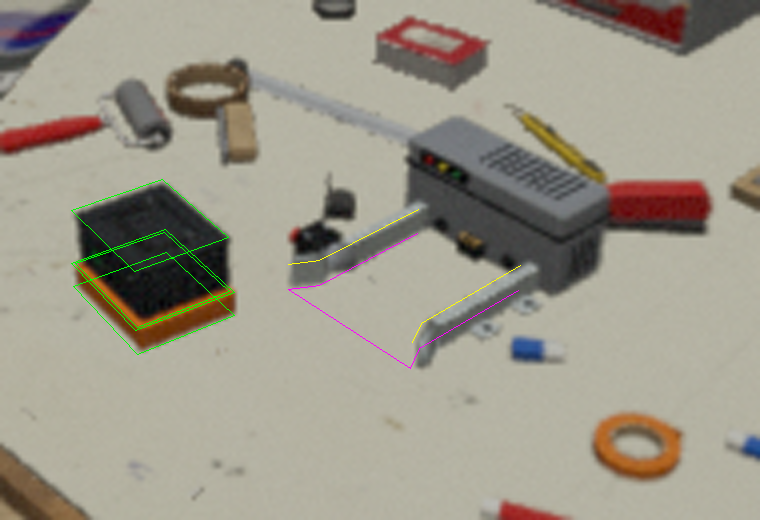

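The overlays fit the box and dock well in both cameras. In the dock frame the box is about 213 mm short of home, 142 mm to the left and turned −0.14 rad. The plan is a two-finger push sideways with the tool tilted, then a two-finger push forward. I'll check reach first.

```bash
cat >> h.py <<'E'
DOCK=np.array([.6904,-.0422,-.0438])
def d2w(x,y,z=0): return place([[x,y,z]],DOCK)[0]
def w2d(p):
    c,s=np.cos(DOCK[2]),np.sin(DOCK[2]); d=np.array(p[:2])-DOCK[:2]
    return np.array([c*d[0]+s*d[1],-s*d[0]+c*d[1],p[2]-DOCK[2]])
def tool(x,y,z,head,th,flip=1):
    """pose with the forward tip edge at dock (x,y,z), pushing along heading (dock frame)"""
    a=head+DOCK[2]; f=np.array([np.cos(a),np.sin(a),0]); Z=np.array([0,0,1.])
    X=np.cos(th)*f+np.sin(th)*Z; zz=-np.cos(th)*Z+np.sin(th)*f; X=flip*X
    R=np.c_[X,np.cross(zz,X),zz]
    return d2w(x,y,z)-R@np.array([flip*.011,0,.173]),R
E
python3 - <<'E'
from h import *
H=-np.pi/2
for th in (.4,.5):
  for fl in (1,-1):
    print(th,fl,"side",[ (lambda q:None if q is None else np.round(q,2).tolist())(inverse_kinematics(*tool(x,y,z,H,th,fl))) for x,y,z in ((-.213,.235,.14),(-.213,.235,.015),(-.213,.06,.015))])
    print(th,fl,"fwd",[ (lambda q:None if q is None else np.round(q,2).tolist())(inverse_kinematics(*tool(x,0,z,0,th,fl))) for x,z in ((-.29,.14),(-.285,.015),(-.265,.015),(-.24,.015),(-.05,.015))])
E
```

```text
0.4 1 side [[-0.65, 0.44, -0.08, 1.87, 0.35, 1.14, 2.17], [-0.66, 0.63, -0.07, 1.92, 0.41, 0.92, 2.07], [-0.51, 0.54, 0.06, 2.13, 0.48, 0.73, 2.24]]
0.4 1 fwd [None, None, None, None, None]
0.4 -1 side [[-1.15, 0.5, 0.57, 1.91, 0.06, 1.05, -0.69], [-1.11, 0.7, 0.52, 1.95, -0.03, 0.82, -0.67], [-0.9, 0.62, 0.56, 2.15, 0.08, 0.63, -0.52]]
0.4 -1 fwd [None, None, None, None, [0.19, 0.54, -0.3, 2.14, 1.19, 0.2, 0.35]]
0.5 1 side [[-0.68, 0.49, -0.09, 1.84, 0.41, 1.22, 2.11], [-0.7, 0.67, -0.07, 1.88, 0.46, 1.02, 2.01], [-0.56, 0.58, 0.06, 2.1, 0.55, 0.81, 2.14]]
0.5 1 fwd [None, None, None, None, [0.18, 0.54, -0.29, 2.21, 2.05, 0.21, 2.63]]
0.5 -1 side [[-1.17, 0.55, 0.57, 1.87, 0.11, 1.12, -0.74], [-1.13, 0.75, 0.52, 1.91, 0.03, 0.9, -0.74], [-0.96, 0.67, 0.58, 2.13, 0.14, 0.68, -0.61]]
0.5 -1 fwd [None, None, None, None, [0.48, 0.61, -0.65, 2.2, 1.81, 0.38, -0.19]]
```

```bash
python3 - <<'E'
from h import *
for th in (.3,.2,.1,0):
  for fl in (1,-1):
    print(th,fl,[ (x,inverse_kinematics(*tool(x,0,.021,0,th,fl)) is not None) for x in (-.28,-.265,-.25,-.235,-.22,-.2,-.17,-.14,-.1,-.05)])
print("y offs", [(x,y,inverse_kinematics(*tool(x,y,.021,0,0,-1)) is not None) for x in (-.3,-.28,-.265,-.25,-.235) for y in (-.1,0,.1,.15)])
# side push leaning with forward component
for dx in (-.213,-.18,-.16): print(dx,[inverse_kinematics(*tool(dx,y,.015,-np.pi/2,.45,-1)) is not None for y in (.235,.06,0)])
print([(x,[inverse_kinematics(*tool(x,y,.021,-h,.0,-1)) is not None for h in (.3,.6,.9,1.2)]) for x in (-.28,-.26) for y in (.14,.2)])
E
```

```text
0.3 1 [(-0.28, False), (-0.265, False), (-0.25, False), (-0.235, False), (-0.22, False), (-0.2, True), (-0.17, True), (-0.14, True), (-0.1, True), (-0.05, True)]
0.3 -1 [(-0.28, False), (-0.265, False), (-0.25, False), (-0.235, False), (-0.22, True), (-0.2, True), (-0.17, True), (-0.14, True), (-0.1, True), (-0.05, True)]
0.2 1 [(-0.28, False), (-0.265, True), (-0.25, True), (-0.235, True), (-0.22, True), (-0.2, True), (-0.17, True), (-0.14, True), (-0.1, True), (-0.05, True)]
0.2 -1 [(-0.28, False), (-0.265, True), (-0.25, True), (-0.235, True), (-0.22, True), (-0.2, True), (-0.17, True), (-0.14, True), (-0.1, True), (-0.05, True)]
0.1 1 [(-0.28, True), (-0.265, True), (-0.25, True), (-0.235, True), (-0.22, True), (-0.2, True), (-0.17, True), (-0.14, True), (-0.1, True), (-0.05, True)]
0.1 -1 [(-0.28, True), (-0.265, True), (-0.25, True), (-0.235, True), (-0.22, True), (-0.2, True), (-0.17, True), (-0.14, True), (-0.1, True), (-0.05, True)]
0 1 [(-0.28, True), (-0.265, True), (-0.25, True), (-0.235, True), (-0.22, True), (-0.2, True), (-0.17, True), (-0.14, True), (-0.1, True), (-0.05, True)]
0 -1 [(-0.28, True), (-0.265, True), (-0.25, True), (-0.235, True), (-0.22, True), (-0.2, True), (-0.17, True), (-0.14, True), (-0.1, True), (-0.05, True)]
y offs [(-0.3, -0.1, True), (-0.3, 0, True), (-0.3, 0.1, True), (-0.3, 0.15, True), (-0.28, -0.1, True), (-0.28, 0, True), (-0.28, 0.1, True), (-0.28, 0.15, True), (-0.265, -0.1, True), (-0.265, 0, True), (-0.265, 0.1, True), (-0.265, 0.15, True), (-0.25, -0.1, True), (-0.25, 0, True), (-0.25, 0.1, True), (-0.25, 0.15, True), (-0.235, -0.1, True), (-0.235, 0, True), (-0.235, 0.1, True), (-0.235, 0.15, True)]
-0.213 [True, True, True]
-0.18 [True, True, True]
-0.16 [True, True, True]
[(-0.28, [True, True, True, True]), (-0.28, [True, True, True, True]), (-0.26, [True, True, True, True]), (-0.26, [True, True, True, True])]
```

```bash
python3 - <<'E'
from h import *
H=-np.pi/2; T=lambda y,z:tool(-.213,y,z,H,.45,-1)
command_gripper(.05)
reach(*T(.240,.16)); print(get_state()["time_s"],get_state()["ft_force"])
move_linear(T(.240,.015)[0],speed=.12)
print(get_state()["ft_force"])
for y in (.215,.19,.15,.11,.068):
    move_linear(T(y,.015)[0],speed=.06 if y>.2 else .05); s=get_state(); print(y,s["time_s"],s["ft_force"].round(1) if hasattr(s["ft_force"],"round") else s["ft_force"])
move_linear(T(.09,.015)[0],speed=.1)
move_linear(T(.14,.2)[0],speed=.2)
r=read_camera("top");cv2.imwrite("pics/t1.png",r["image"][130:330,200:500]); print(get_state()["time_s"])
for n in ("top","scene"):
    read_camera(n)
    for d in masks_of("battery_box",n): print(n,d["rect"],d["confidence"],d["region"].sum())
E
```

```text
2.875 [0.82028435 0.88832155 1.15875225]
[-0.34312822  0.28282844  0.13448413]
0.215 4.8 [-0.4  0.1  0.8]
0.19 5.45 [-0.9  1.9  0.1]
0.15 6.4 [ 0.4  2.8 -0.4]
0.11 7.35 [ 0.3  3.2 -0.7]
0.068 8.3417 [ 0.5  3.  -0.6]
9.8667
top [182.2, 214.8, 41.8, 35.7] 0.65 1415
top [212.8, 261.9, 49.4, 44.5] 0.62 1273
top [371.9, 222.9, 38.9, 32.2] 0.57 1194
scene [429.4, 263.6, 23.2, 16.7] 0.73 259
scene [335.1, 231.4, 48.6, 40.9] 0.61 1387
scene [225.6, 187.1, 43.7, 30.1] 0.61 987
```

View pics/t1.png

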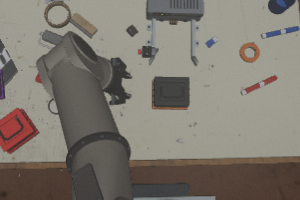

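The box has moved square in front of the mouth, around pixel (372,223), and nothing covers it. I'll measure it.

```bash
python3 - <<'E'
from h import *
p0=[*d2w(-.213,.006)[:2],-.05]
r,m=pick("top",(372,223)); r2,m2=pick("scene",(335,231))
for M in ([(r,m)],[(r2,m2)],[(r,m),(r2,m2)]):
    p,f=fitbox(M,p0); print(p,w2d(p),f)
E
```

```text
[ 0.4851728  -0.02230436 -0.04816239] [-0.20590152  0.01089048 -0.00436239] 73.3125
[ 0.48728268 -0.02268917 -0.08757812] [-0.20377682  0.01059842 -0.04377812] 102.4375
[ 0.4867826  -0.02197786 -0.06524813] [-0.20430756  0.01128716 -0.02144813] 188.375
```

```bash
python3 - <<'E'
from h import *
H=-np.pi/2; T=lambda y,z:tool(-.205,y,z,H,.45,-1); F=lambda x,z:tool(x,0,z,0,.1,-1)
fx=lambda:np.round(get_state()["ft_force"],1).tolist()
reach(*T(.12,.15)); move_linear(T(.095,.015)[0],speed=.15)
move_linear(T(.058,.015)[0],speed=.05); print(fx())
move_linear(T(.09,.015)[0],speed=.1); move_linear(T(.13,.2)[0],speed=.2)
p0=[*d2w(-.205,.0)[:2],-.05]
r,m=pick("top",(375,223)); p,f=fitbox([(r,m)],p0); print(w2d(p),f,get_state()["time_s"])
reach(*F(-.29,.2)); move_linear(F(-.285,.021)[0],speed=.12); print("down",fx())
for x in (-.25,-.22,-.19,-.16,-.13):
    move_linear(F(x,.021)[0],speed=.05); print(x,fx())
print(get_state()["time_s"])
r=read_camera("scene"); cv2.imwrite("pics/s2.png",cv2.resize(r["image"][150:300,260:480],None,fx=3,fy=3))
E
```

```text
[0.6, 5.4, 1.6]
[-0.20570506  0.00115993 -0.00475045] 38.8125 14.225
down [0.2, 0.1, -0.5]
-0.25 [-5.0, 0.3, 0.7]
-0.22 [-3.2, 0.1, -1.2]
-0.19 [-3.6, -0.7, -1.7]
-0.16 [-5.3, -0.8, -1.8]
-0.13 [-5.1, -1.5, -0.3]
22.3833
```

View pics/s2.png

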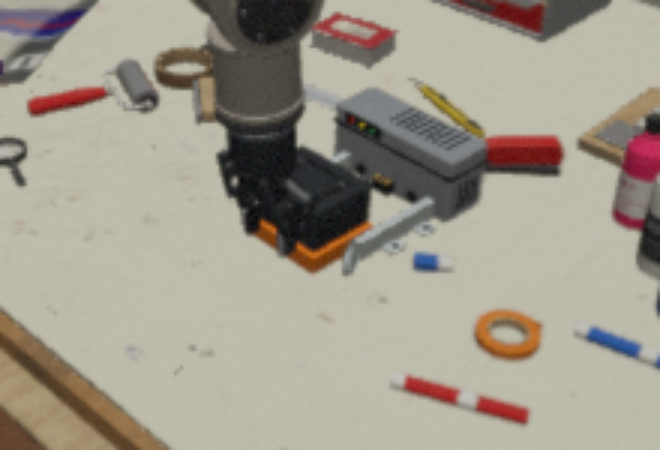

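The box is entering between the rails squarely (orange band around (310,250), right rail tip at (350,262)). I'll keep pushing and watch the force.

```bash
python3 - <<'E'
from h import *
F=lambda x,z:tool(x,0,z,0,.1,-1)
f=np.array([np.cos(DOCK[2]),np.sin(DOCK[2]),0])
for x in list(np.arange(-.12,-.069,.01))+list(np.arange(-.066,-.035,.002)):
    move_linear(F(x,.021)[0],speed=.04); s=get_state(); ff=np.array(s["ft_force"]); a=f@(np.array(s["tcp_pos"])-F(x,.021)[0])
    print(round(x,3),ff.round(1).tolist(),round(a*1e3,1))
    if -ff@f>30: break
hold(.3); print(np.round(get_state()["ft_force"],1),get_state()["time_s"])
E
```

```text
-0.12 [-5.3, -1.8, -1.2] -0.1
-0.11 [-4.3, -1.0, -0.6] -0.0
-0.1 [-4.4, -1.5, -0.7] 0.0
-0.09 [-4.2, -1.2, -1.2] 0.0
-0.08 [-4.2, -1.7, -0.7] -0.1
-0.07 [-4.1, -0.8, -1.3] -0.0
-0.066 [-5.2, -0.4, -1.8] -0.2
-0.064 [-5.5, -0.7, -1.0] -0.4
-0.062 [-8.2, -0.2, -0.8] -0.6
-0.06 [-7.9, -1.3, 1.4] -0.6
-0.058 [-8.9, -1.8, 0.8] -0.6
-0.056 [-8.2, -1.3, 0.1] -0.6
-0.054 [-8.6, -0.8, 1.0] -0.6
-0.052 [-9.4, -0.5, 1.1] -0.6
-0.05 [-9.2, -0.4, 1.3] -0.6
-0.048 [-9.5, -1.4, 1.0] -0.6
-0.046 [-9.1, -0.9, 1.6] -0.6
-0.044 [-6.1, -0.7, -0.9] -0.3
-0.042 [-11.8, 0.6, 2.1] -0.9
-0.04 [-21.4, 1.0, 7.4] -2.1
-0.038 [-31.5, 1.7, 12.7] -3.4
[-30.8  -0.   13. ] 28.8833
```

The force dropped at −44 mm, where the catch snapped out, and then rose sharply against the end stops. I'll back off and check.

```bash
python3 - <<'E'
from h import *
F=lambda x,z:tool(x,0,z,0,.1,-1)
move_linear(F(-.075,.021)[0],speed=.06); move_linear(F(-.1,.2)[0],speed=.15)
reach(*tool(-.2,.25,.25,-np.pi/2,.3,-1))
p0=[*d2w(0,0)[:2],-.05]
r=read_camera("top"); a=cv2.resize(r["image"][128:200,330:420],None,fx=6,fy=6,interpolation=cv2.INTER_CUBIC)
r2=read_camera("scene"); b=cv2.resize(r2["image"][170:260,325:435],None,fx=5,fy=5,interpolation=cv2.INTER_CUBIC)
h=max(len(a),len(b)); pad=lambda i:cv2.copyMakeBorder(i,0,h-len(i),0,0,cv2.BORDER_CONSTANT)
o=np.hstack([pad(a),pad(b)]); cv2.imwrite("pics/end.png",cv2.resize(o,None,fx=.72,fy=.72,interpolation=cv2.INTER_AREA))
uv=proj(place([[0,0,.088]],p0)[0],r)[0]; r,m=pick("top",uv); p,f=fitbox([(r,m)],p0); print(w2d(p),f,get_state()["time_s"])
E
```

```text
[ 0.0035482  -0.00336677 -0.05853148] 87.25 33.1667
```

View pics/end.png

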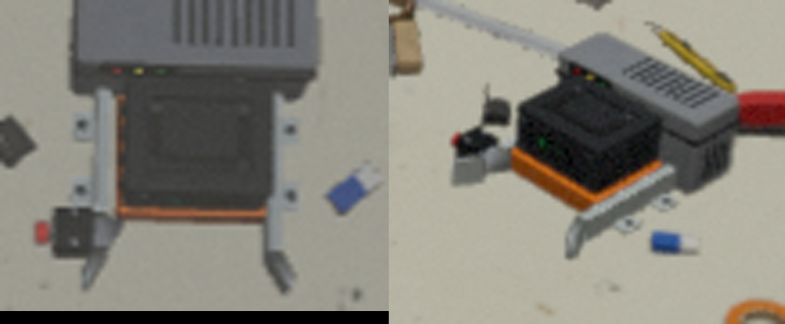

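The box sits square in the bay against the stops. The catch tip shows at about (120,222), behind the rear band at row ≈214, and the loose things are undisturbed.

```bash
python3 -c "
from cell import *
print(hand_in())"
```

```text
the job is handed in; nothing more can be done
None
```

The battery box is fully home in the charging dock with the catch out behind it, and nothing loose was seen to move. I handed the job in after about 33 s of robot time; no verdict came back.

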